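Sweep the loose hub parts off the work board into the upturned bin lid

TASK

Three small parts from a dismantled rear hub - a sprocket, a spacer ring and a cartridge bearing - lie loose on the plywood work board; sweep all three along the board with the fingertips and over its end into the upturned grey bin lid that stands against it, so that each lies in the lid and none is left hanging on the board's edge. Only push the parts, lightly: do not pinch, press down on or pick up any of them. Leave the lid where it is, and do not disturb the lube bottle and the tools that share the board, or the open bin.

Things in the scene. Friction and masses are not known exactly. Their poses are not given: they have to be found in the camera images.
- board: Fixed plywood work board lying flat on the painted shelf, 300 mm (its x) by 420 mm (its y) by 18 mm thick; a plain board with no rim, its top 18 mm above the shelf. Origin: centre of its underside; x points away from the robot, y to the robot's left, up to 0.25 rad of yaw
- sprocket_c (a point): Loose small 11-tooth steel sprocket lying flat on the board: 46 mm over the tooth tips, 8 mm high (round body of 37 mm diameter, teeth 5 mm thick from 1 mm above its underside), 20 to 40 g. This point: its centre, half-way up. Like the other two parts it lies within 45 mm of the board's long centre line (its y axis)
- spacer_c (a point): Loose plain aluminium spacer ring lying flat on the board: outside diameter 41 mm, hole 32 mm, 8 mm high, 10 to 21 g. This point: its centre, half-way up
- bearing_c (a point): Loose steel cartridge bearing with a black seal, lying flat on the board: outside diameter 37 mm, hole 20 mm, 9 mm high, 25 to 51 g. This point: its centre, half-way up
- lid: Grey plastic bin lid lying upside down on the shelf like a tray, loose, 140 g: 176 mm (its x) by 131 mm (its y), floor and walls 3 mm thick, rim 12 mm above the shelf (6 mm below the board's top). A long side stands 2 mm off one 300 mm end of the board (its +y or -y end), shifted up to 40 mm along it; axes parallel to the board's. Clips stick out 25 mm at its short sides. Origin: centre of underside
- bin: Grey plastic bin without its lid, bystander: 174 by 129 mm over its rim, 70 mm high, loose, with odds and ends inside; it stands against the other end of the board, opposite the lid. Origin: centre of its underside; axes parallel to the board's
- bottle: Closed green lube bottle with a black nozzle, standing on the board; bystander: 34 mm diameter, 109 mm high, 95 g. Origin: centre of its underside; z up. It and the three tools on the board stand along the board's two 420 mm sides, two to a side, in any order, nowhere nearer than 80 mm to the board's long centre line
- cassette_tool: Small steel cassette tool lying flat on the board near one of its long sides; bystander: 48 mm long (its x), 28 mm wide, 24 mm high. Origin: on the underside, 22 mm from its hexagon end
- tire_levers: Pair of black nylon tire levers clipped side by side, lying on the board along one of its long sides; bystander: 118 mm (its x) by 39 mm, 13 mm high. Origin: on the underside, 60 mm from the blunt end
- hex_set: Folded hex key set, black and steel, lying on the board along one of its long sides; bystander: 95 mm (its x) by 34 mm, 20 mm high. Origin: centre of its underside
Not all that is in view belongs to the job. Leave any purple look-alike of the part that bears bearing_c alone.

How it is judged (in metres and radians):
At the end, for the whole second after the job is handed in: All three parts rest in the lid: centres within 83 mm of its centre along and 61 mm across, under 26 mm above the shelf, none touching the board. Never lifted over 15 mm or pressed over 20 N; lid, bin, bottle and tools on the board within 20 mm of their places, bottle upright (x of sprocket_c in the frame of lid between -0.083 and 0.083 m and y of sprocket_c in the frame of lid between -0.061 and 0.061 m and z of each of sprocket_c, spacer_c, bearing_c in the frame of lid below 0.026 m and contact force between each of sprocket, spacer, bearing and board below 0.02 N and linear speed of each of sprocket, spacer, bearing below 0.02 m/s and x of spacer_c in the frame of lid between -0.083 and 0.083 m and y of spacer_c in the frame of lid between -0.061 and 0.061 m and x of bearing_c in the frame of lid between -0.083 and 0.083 m and y of bearing_c in the frame of lid between -0.061 and 0.061 m).
It fails at once if a part was lifted more than 15 mm off the board (height (world z) of any of sprocket_c, spacer_c above 0.037 m or height (world z) of bearing_c above 0.0375 m).
It fails at once if a part was pinched or pressed hard (over 20 N from the fingers) (contact force between the fingers and sprocket above 20 N or contact force between the fingers and spacer above 20 N or contact force between the fingers and bearing above 20 N).
It fails at once if the lid was shoved more than 20 mm (distance of lid from where it was at the start of the episode above 0.02 m).
It fails at once if the bottle was moved more than 20 mm or knocked over (distance of bottle from where it was at the start of the episode above 0.02 m or angle between bottle's own z axis and vertical above 0.35 rad).
It fails at once if a tool or the bin was moved more than 20 mm (distance of any of cassette_tool, bin, tire_levers, hex_set from where it was at the start of the episode above 0.02 m).
It also fails if it takes over 72 s, if anything falls off the work surface, if the arm or the gripper's body presses on something with over 40 N, if the wrist force passes 120 N, or if a joint passes its speed limit or range.

ROBOT

A 6-joint arm with a two-finger parallel gripper is mounted at the origin on the work surface. World frame = base frame: x ahead of the robot, y to its left, z up, the work surface at z = 0. Lengths are in m, angles in degrees, forces in N, time in s.
With the tool pointing down it reaches from about 0.35 to 0.725 m from the base axis. Payload 6 kg.
Tool frame: the origin (TCP) lies at the very end of the fingers, on their centre line; the grasp point (between the pads) lies 19 mm behind it; z points along the fingers, y is the direction in which the jaws open and shut (so a half turn about z gives the same grasp; the last joint's range is limited). The gripper opens to 85 mm and grips with 20 to 120 N. Pads are 22 mm wide; open, the fingers measure 114 mm over their backs; the gripper's body (76 mm by 85 mm) begins 54 mm behind the grasp point. The pads swing forward as they close: fully open they stand 13 mm farther back than shut.
Start: joints at [-53.646, 2.303, 4.859, 0, -92.561, -19.12], TCP at [0.178, -0.573, 0.231] pointing down, gripper open.
Joint ranges: [-146.85, 146.85], [-73.84, 115.35], [-62.03, 85.46], [-188.31, 113.3], [-161.28, -10.13], [-171.36, 171.36]. Speed limits (degrees/s): [147.25, 147.25, 172.46, 180, 180, 180].

INTERFACE

Orientations are given as [roll, pitch, yaw] about the fixed x, y, z axes, in that order (R = Rz(yaw) Ry(pitch) Rx(roll)).
In Python, from station import arm, eyes gives the robot as it stands.
- The arm moves only by the shell command python3 -m creep 'ROWS' [FORCE]. ROWS is JSON, a list of rows, each an object of numbers: "dx", "dy", "dz": the shift along the tool's x, y, z in mm; "rx", "ry", "rz": the turn, a rotation vector about the tool's x, y, z in rad; "gripper": the opening, from 0 (shut) to 1 (fully open). In form: [{"dx": .., "dy": .., "dz": .., "rx": .., "ry": .., "rz": .., "gripper": ..}, ...]. A call has 1 to 8 rows; each row shifts and turns the commanded pose from where the row before left it, along the tool's axes as they then stand; what a row does not reach is not made up. A row lasts 1/8 s, in which the tool goes at most 62.5 mm and 10.7 degrees, less where a joint would pass 70% of its speed; a pose out of reach is approached as far as the arm can. A call with a gripper value outside its range is refused whole. The fingers move at their own pace and stop on an object; FORCE is the grip in N (left out, the last holds). Time passes only in rows, so rows that do not move let the fingers close. It gives the time, the measured TCP pose, the force and the opening at its end, in the units of the state.
- arm.read_state(): the state, without advancing time (a new reading comes with each control period).
- eyes.camera(name): name is "scene" or "top" or "wrist"; returns a dict with "frame" (400x640x3 uint8, red, green, blue), "z_map" (400x640 float32, m along the optical axis (not along the pixel's ray), 0 where there is no reading), "K" (3x3 intrinsics, pixels), "eye" and "rotation" of the camera in the world; the wrist camera has in their place "hand_eye" (4x4, takes a point from camera to tool coordinates, whose origin is the TCP and whose axes are the flange's). Camera axes: x right, y up, looking along -z (the intrinsics and any distortion apply to the point x, -y, -z); pixel columns grow to the right and rows downward; lengths in m; the calibration is good to about 2 mm. A picture is of the moment at which its call begins: read the wrist's pose just before it.
- arm.close_job(): hands the job in, once; it reports no verdict.
The state is a dict: "time": time; "joints": joint angles; "qvel": joint speeds; "tau": joint torques, N m; "position": TCP position; "tool_rot": TCP orientation; "wrist_force": force on the tool from outside, world axes, zero at the start; "moment": the same for the moment, N m; "gripper_width": finger opening in m.
Only numpy, scipy, OpenCV 4.12 (cv2) and the standard library are available. Lean on these libraries where they do the work, as an engineer would, in place of code of your own. Each camera call takes 0.05 s, during which the arm holds its last target. There are 200 camera calls.

## Working session

There is one attempt and no reset: what is moved stays moved. The work goes in short steps, Python scripts to look and compute and a shell command to move; the robot and the scene stay as the last step left them, time stands still between calls to the robot, and variables do not carry over. Pictures are saved under pics/ and viewed, about 8 in all and at most 12, crops included, and the job is handed in when it is done.

```bash
mkdir -p pics; ls; cat > h.py <<'E'
import numpy as np, cv2, json
from station import arm, eyes
def cap(n):
    c=eyes.camera(n); np.savez('last_%s.npz'%n, **{k:np.asarray(v) for k,v in c.items()}); return c
def pt(c,u,v,z=None):
    """world point of pixel; plane z if given else depth"""
    K=c["K"]; d=np.array([(u-K[0,2])/K[0,0], -(v-K[1,2])/K[1,1], -1.0])
    R=np.array(c["rotation"]); R=R if R.shape==(3,3) else None; e=np.array(c["eye"])
    w=R@d
    s=(z-e[2])/w[2] if z is not None else c["z_map"][int(v),int(u)]
    return e+s*w
E
python3 - <<'E'
from h import *
c=cap("top"); print({k:(np.array(v).tolist() if np.size(v)<20 else np.shape(v)) for k,v in c.items()})
cv2.imwrite('pics/top.png',cv2.resize(c["frame"][:,:,::-1],(800,500)))
s=cap("scene"); cv2.imwrite('pics/scene.png',s["frame"][:,:,::-1])
print(arm.read_state())
E
```

```text
pics
{'frame': (400, 640, 3), 'z_map': (400, 640), 'K': [[416.4521258906441, 0.0, 320.48349266385964], [0.0, 416.4521258906441, 202.38323318055922], [0.0, 0.0, 1.0]], 'eye': [0.4753597573386983, 0.005275717232442779, 0.933720339949767], 'rotation': [5.8709916900545345, 0.002797683515173782, -90.60572106886833]}
{'time': 0.1, 'joints': array([-5.36465082e+01,  2.33567992e+00,  4.80782754e+00, -2.45646272e-02,
       -9.25615988e+01, -1.91201892e+01]), 'qvel': array([-0.04483111, -0.14057047,  0.15275059, -0.00442185,  0.04441259,
        0.0203885 ]), 'tau': array([-5.71943179e-03, -3.69347227e+01,  3.48278189e+01,  6.95159286e+00,
       -4.55717702e-03, -6.24387326e-06]), 'position': array([ 0.17775185, -0.57275342,  0.23036799]), 'tool_rot': array([ 1.79907445e+02, -6.11182534e-03, -1.62765614e+02]), 'wrist_force': array([-0.21571874,  0.06940327, -0.80717624]), 'moment': array([-0.01850998, -0.01575078, -0.04047956]), 'gripper_width': 0.08516581460442028}
```

View pics/top.png

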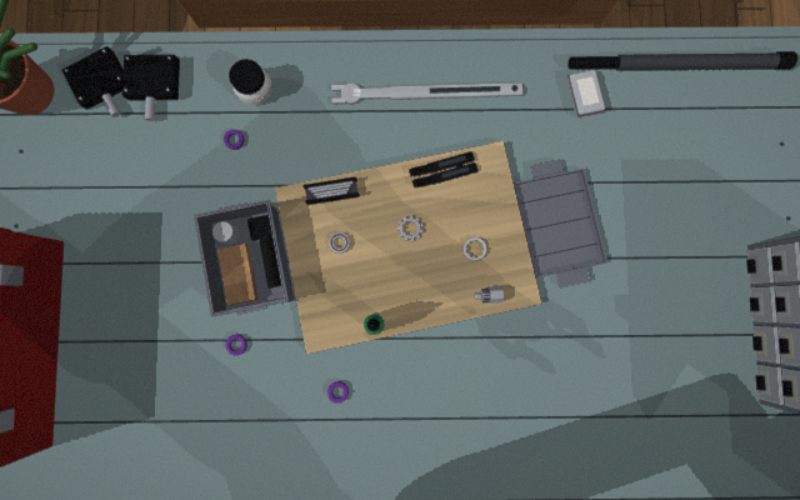

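View pics/scene.png

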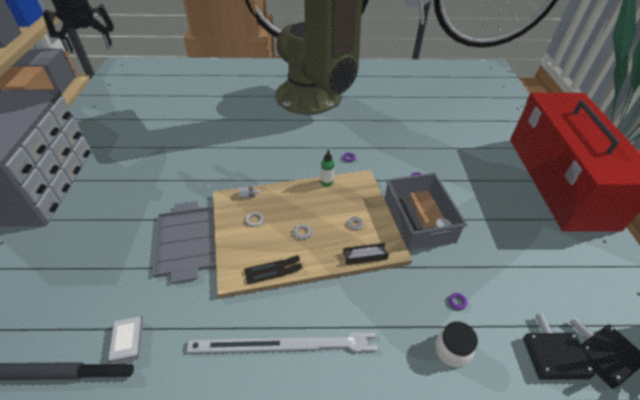

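Top view (800 px wide): the sprocket is at (411,228), the spacer ring at (476,249) and the silver and black bearing at (340,242). The lid is right of the board at about (563,222), so at the -y end. The bin is at left. Look-alikes for the bearing are the purple rings at (234,139), (236,344) and (338,392), all off the board, and also the spacer (larger hole). I'm checking the choice in an enlarged crop.

```bash
cat >> h.py <<'E'
from scipy.spatial.transform import Rotation as Ro
def pt(c,u,v,z=None):
    K=c["K"]; d=np.array([(u-K[0,2])/K[0,0], -(v-K[1,2])/K[1,1], -1.0])
    w=Ro.from_euler('xyz',c["rotation"],degrees=True).as_matrix()@d; e=np.array(c["eye"])
    s=(z-e[2])/w[2] if z is not None else c["z_map"][int(round(v)),int(round(u))]
    return e+s*w
def load(n): return dict(np.load('last_%s.npz'%n))
E
python3 - <<'E'
from h import *
c=load("top")
# crop cols 210..490, rows 105..290 -> x2.857
cr=c["frame"][105:290,215:490,::-1]; cv2.imwrite('pics/crop.png',cv2.resize(cr,None,fx=2.9,fy=2.9,interpolation=cv2.INTER_CUBIC))
for n,u,v,z in [("c1",277,187,.018),("c2",504,142,.018),("c3",541,303,.018),("c4",306,353,.018),("spr",411,228,.026),("spa",476,249,.026),("bea",340,242,.027),("lid",563,222,.003)]:
    print(n,pt(c,u*.8,v*.8,z).round(4), pt(c,u*.8,v*.8).round(4))
E
```

```text
c1 [0.6907 0.2245 0.018 ] [0.6904 0.2243 0.0191]
c2 [ 0.7692 -0.1847  0.018 ] [ 0.7753 -0.1887 -0.001 ]
c3 [ 0.4789 -0.2406  0.018 ] [ 0.4789 -0.2452  0.0007]
c4 [0.3969 0.1702 0.018 ] [0.3971 0.1699 0.02  ]
spr [ 0.6127 -0.0144  0.026 ] [ 0.6139 -0.0146  0.0186]
spa [ 0.5743 -0.128   0.026 ] [ 0.5752 -0.1292  0.018 ]
bea [0.5891 0.1105 0.027 ] [0.59   0.1113 0.0198]
lid [ 0.6243 -0.2899  0.003 ] [ 0.6237 -0.2888  0.0065]
```

View pics/crop.png

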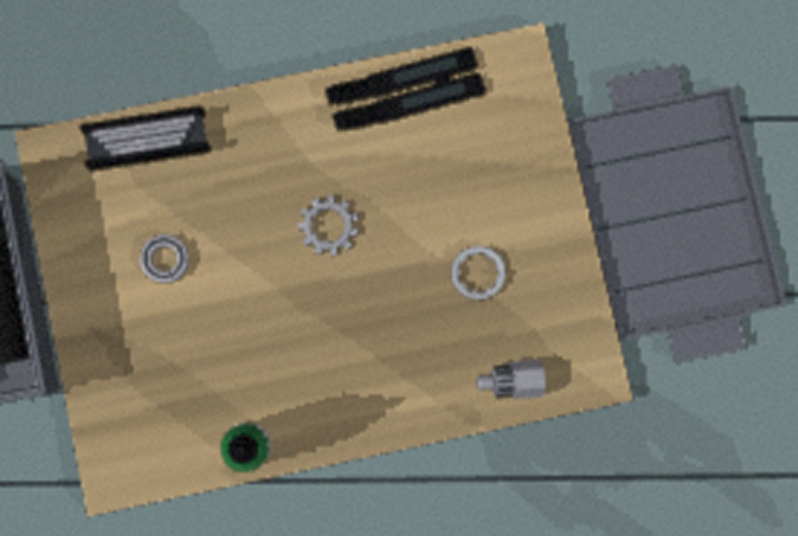

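```bash
cat >> h.py <<'E'
_C=np.array([[0.6907,.2245],[.7692,-.1847],[.4789,-.2406],[.3969,.1702]])
E
python3 - <<'E'
from h import *
c=load("top")
f=lambda u,v,z: pt(c,215+(u+.5)/2.9-.5,105+(v+.5)/2.9-.5,z)
C=np.array([f(*p,.018)[:2] for p in [(17,130),(546,23),(632,401),(88,515)]])
o=C.mean(0); x=C[0]+C[1]-C[2]-C[3]; y=C[0]+C[3]-C[1]-C[2]
yaw=np.mean([np.arctan2(x[1],x[0]),np.arctan2(-y[0],y[1])]); print("board",o,np.degrees(yaw),np.linalg.norm(x)/2,np.linalg.norm(y)/2)
R=np.array([[np.cos(yaw),np.sin(yaw)],[-np.sin(yaw),np.cos(yaw)]])
b=lambda p: (R@(p[:2]-o)*1000).round(1)
for n,u,v,z in [("spr",329,225,.026),("spa",480,272,.026),("bea",164,259,.027),("l1",578,117,.012),("l2",735,90,.012),("l3",785,302,.012),("l4",622,335,.012),("bottle",243,447,.125),("bottlebase",243,447,.018),("cassette",512,379,.03),("levers",408,88,.03),("hex",146,138,.038),("hexlow",146,165,.03),("binrim",22,300,.07)]:
    p=f(u,v,z); print(n,p.round(4),b(p))
np.savez('board.npz',o=o,yaw=yaw,R=R)
s=arm.read_state(); print("tcp",b(s["position"]))
E
```

```text
board [ 0.58434493 -0.00691795] 10.99438141028223 0.2991972210945293 0.4183217793211795
spr [ 0.6131 -0.013   0.026 ] [ 27.  -11.4]
spa [ 0.5759 -0.1267  0.026 ] [ -31.1 -116. ]
bea [0.5883 0.1122 0.027 ] [ 26.6 116.2]
l1 [ 0.698  -0.2081  0.012 ] [  73.3 -219.1]
l2 [ 0.7182 -0.3312  0.012 ] [  69.6 -343.9]
l3 [ 0.5519 -0.3618  0.012 ] [ -99.5 -342.1]
l4 [ 0.5279 -0.236   0.012 ] [ -99.1 -214.1]
bottle [0.4498 0.048  0.125 ] [-121.7   79.6]
bottlebase [0.4464 0.0536 0.018 ] [-123.9   85.8]
cassette [ 0.4949 -0.148   0.03  ] [-114.7 -121.4]
levers [ 0.7177 -0.0746  0.03  ] [118.  -91.9]
hex [0.6791 0.1246 0.038 ] [118.1 111. ]
hexlow [0.66   0.1256 0.03  ] [ 99.5 115.7]
binrim [0.5543 0.209  0.07  ] [ 11.7 217.7]
tcp [-507.  -477.9]
```

The crop confirms the choice: bearing (164,259) with a dark seal, toothed sprocket (329,225), plain ring (480,272), and purple rings all off the board. Board yaw is 11.0°, and the lid centre is about (-14,-278) mm in the board frame. The plan is to cradle each part with partly closed fingers, using tool yaw -79° so that dx points to the lid and dy is board -x. I'll go spacer, sprocket, bearing.

```bash
cat >> h.py <<'E'
B=dict(np.load('board.npz'))
def bf(p): return (B["R"]@(np.array(p)[:2]-B["o"])*1000).round(1)
def st():
    s=arm.read_state(); print("t",s["time"],"board",bf(s["position"]),"z",s["position"][2].round(4),"rpy",s["tool_rot"].round(1),"F",s["wrist_force"].round(1),"w",round(s["gripper_width"],4),"j",s["joints"].round(0))
E
python3 -m creep '[{"rz":-0.18,"gripper":0.28},{"rz":-0.18,"gripper":0.28},{"rz":-0.18,"gripper":0.28},{"rz":-0.18,"gripper":0.28},{"rz":-0.18,"gripper":0.28},{"rz":-0.18,"gripper":0.28},{"rz":-0.18,"gripper":0.28},{"rz":-0.2,"gripper":0.28}]' 20
python3 -c "from h import *; st()"
```

```text
t 0.1 board [-507.  -477.9] z 0.2304 rpy [ 179.9   -0.  -162.8] F [-0.2  0.1 -0.8] w 0.0852 j [-54.   2.   5.  -0. -93. -19.]$[0]: bad value
```

```bash

python3 -m creep '[{"dx":0,"dy":0,"dz":0,"rx":0,"ry":0,"rz":-0.18,"gripper":0.28},{"dx":0,"dy":0,"dz":0,"rx":0,"ry":0,"rz":-0.18,"gripper":0.28},{"dx":0,"dy":0,"dz":0,"rx":0,"ry":0,"rz":-0.18,"gripper":0.28},{"dx":0,"dy":0,"dz":0,"rx":0,"ry":0,"rz":-0.18,"gripper":0.28},{"dx":0,"dy":0,"dz":0,"rx":0,"ry":0,"rz":-0.18,"gripper":0.28},{"dx":0,"dy":0,"dz":0,"rx":0,"ry":0,"rz":-0.18,"gripper":0.28},{"dx":0,"dy":0,"dz":0,"rx":0,"ry":0,"rz":-0.18,"gripper":0.28},{"dx":0,"dy":0,"dz":0,"rx":0,"ry":0,"rz":-0.18,"gripper":0.28}]' 20
python3 -c "from h import *; st()"
```

```text
time: 1.1
position: [0.1778, -0.5728, 0.2307]
tool_rot: [180.0, 0.1, -79.9]
wrist_force: [0.5, 0.7, 0.7]
gripper_width: 0.0238
t 1.1 board [-507. -478.] z 0.2307 rpy [ 1.80e+02  1.00e-01 -7.99e+01] F [0.5 0.7 0.7] w 0.0238 j [-54.   2.   5.  -0. -93.  64.]
```

```bash

python3 -m creep '[{"dx":-34,"dy":-40,"dz":0,"rx":0,"ry":0,"rz":-0.012,"gripper":0.28},{"dx":-34,"dy":-40,"dz":0,"rx":0,"ry":0,"rz":0,"gripper":0.28},{"dx":-34,"dy":-40,"dz":0,"rx":0,"ry":0,"rz":0,"gripper":0.28},{"dx":-34,"dy":-40,"dz":0,"rx":0,"ry":0,"rz":0,"gripper":0.28},{"dx":-34,"dy":-40,"dz":0,"rx":0,"ry":0,"rz":0,"gripper":0.28},{"dx":-34,"dy":-40,"dz":0,"rx":0,"ry":0,"rz":0,"gripper":0.28},{"dx":-34,"dy":-40,"dz":0,"rx":0,"ry":0,"rz":0,"gripper":0.28},{"dx":-34,"dy":-40,"dz":0,"rx":0,"ry":0,"rz":0,"gripper":0.28}]' >/dev/null
python3 -m creep '[{"dx":-34,"dy":-40,"dz":0,"rx":0,"ry":0,"rz":0,"gripper":0.28},{"dx":-34,"dy":-40,"dz":0,"rx":0,"ry":0,"rz":0,"gripper":0.28},{"dx":-36,"dy":-40,"dz":0,"rx":0,"ry":0,"rz":0,"gripper":0.28},{"dx":-36,"dy":-36,"dz":0,"rx":0,"ry":0,"rz":0,"gripper":0.28},{"dx":0,"dy":0,"dz":0,"rx":0,"ry":0,"rz":0,"gripper":0.28}]' 
python3 -c "from h import *; st()"
```

```text
time: 2.72
position: [0.5727, -0.0793, 0.2294]
tool_rot: [179.8, 0.1, -79.4]
wrist_force: [0.2, -1.1, -0.3]
gripper_width: 0.024
t 2.725 board [-25.2 -68.8] z 0.2294 rpy [ 1.798e+02  1.000e-01 -7.940e+01] F [ 0.2 -1.1 -0.3] w 0.024 j [ 12.  -1.   1.  -0. -93.  -1.]
```

```bash

python3 -m creep '[{"dx":0,"dy":6,"dz":45,"rx":0,"ry":0,"rz":-0.006,"gripper":0.28},{"dx":0,"dy":0,"dz":45,"rx":0,"ry":0,"rz":0,"gripper":0.28},{"dx":0,"dy":0,"dz":45,"rx":0,"ry":0,"rz":0,"gripper":0.28},{"dx":0,"dy":0,"dz":45,"rx":0,"ry":0,"rz":0,"gripper":0.28},{"dx":0,"dy":0,"dz":15,"rx":0,"ry":0,"rz":0,"gripper":0.28},{"dx":0,"dy":0,"dz":10,"rx":0,"ry":0,"rz":0,"gripper":0.28},{"dx":0,"dy":0,"dz":0,"rx":0,"ry":0,"rz":0,"gripper":0.28}]' >/dev/null
python3 - <<'E'
from h import *
st(); c=cap("wrist"); cv2.imwrite('pics/w1.png',c["frame"][:,:,::-1]); t=cap("top"); cv2.imwrite('pics/t1.png',t["frame"][:,:,::-1]); print(c["hand_eye"])
E
```

```text
t 3.6 board [-32.2 -71.6] z 0.0272 rpy [-179.9   -0.   -79.2] F [ 0.4 -0.  -0.3] w 0.0237 j [ 12.   2. -17.   0. -71.  -1.]
[[-1.70099370e-04  9.47994481e-01  3.18286720e-01  8.18449713e-02]
 [ 9.99999520e-01 -1.46025125e-04  9.69347075e-04 -1.56991692e-03]
 [ 9.65413535e-04  3.18286732e-01 -9.47994000e-01 -1.42001295e-01]
 [ 0.00000000e+00  0.00000000e+00  0.00000000e+00  1.00000000e+00]]
```

View pics/w1.png

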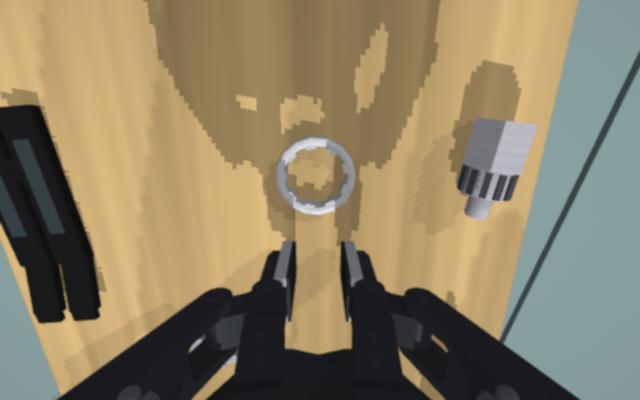

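The ring at (316,176) is centred between the fingertips (291 and 347, row 245). I'll lower and push the spacer.

```bash

python3 -m creep '[{"dx":0,"dy":0,"dz":4,"rx":0,"ry":0,"rz":0,"gripper":0.28},{"dx":0,"dy":0,"dz":2.5,"rx":0,"ry":0,"rz":0,"gripper":0.28},{"dx":5,"dy":0,"dz":0,"rx":0,"ry":0,"rz":0,"gripper":0.28},{"dx":5,"dy":0,"dz":0,"rx":0,"ry":0,"rz":0,"gripper":0.28},{"dx":5,"dy":0,"dz":0,"rx":0,"ry":0,"rz":0,"gripper":0.28},{"dx":5,"dy":0,"dz":0,"rx":0,"ry":0,"rz":0,"gripper":0.28},{"dx":8,"dy":0,"dz":0,"rx":0,"ry":0,"rz":0,"gripper":0.28},{"dx":8,"dy":0,"dz":0,"rx":0,"ry":0,"rz":0,"gripper":0.28}]' >/dev/null
python3 - <<'E'
from h import *
st(); c=cap("wrist"); cv2.imwrite('pics/w2.png',c["frame"][:,:,::-1])
E
```

```text
t 4.7 board [ -32.8 -107.9] z 0.0198 rpy [180.    0.  -79.2] F [ 0.5 -0.5 -0.1] w 0.024 j [  8.   5. -15.  -0. -70.   3.]
```

View pics/w2.png

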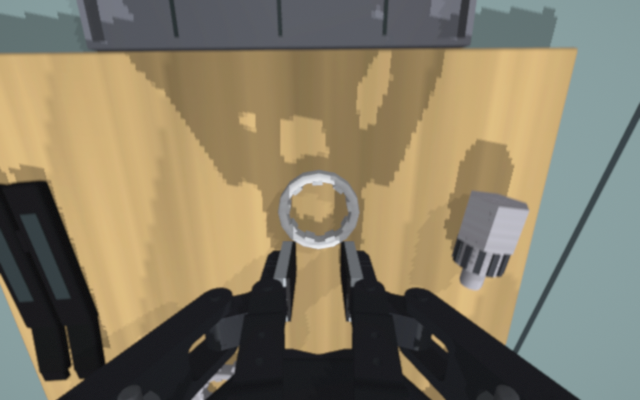

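The ring sits in the cradle at (319,210), and the board end is at row 48. I'll go on to the edge.

```bash

python3 -m creep '[{"dx":10,"dy":2,"dz":0,"rx":0,"ry":0,"rz":0,"gripper":0.28},{"dx":10,"dy":2,"dz":0,"rx":0,"ry":0,"rz":0,"gripper":0.28},{"dx":10,"dy":2,"dz":0,"rx":0,"ry":0,"rz":0,"gripper":0.28},{"dx":10,"dy":2,"dz":0,"rx":0,"ry":0,"rz":0,"gripper":0.28},{"dx":10,"dy":2,"dz":0,"rx":0,"ry":0,"rz":0,"gripper":0.28},{"dx":10,"dy":2,"dz":0,"rx":0,"ry":0,"rz":0,"gripper":0.28},{"dx":10,"dy":2,"dz":0,"rx":0,"ry":0,"rz":0,"gripper":0.28},{"dx":10,"dy":0,"dz":0,"rx":0,"ry":0,"rz":0,"gripper":0.28}]' >/dev/null
python3 -c "from h import *; st()"
python3 -m creep '[{"dx":6,"dy":0,"dz":-1,"rx":0,"ry":0,"rz":0,"gripper":0.28},{"dx":6,"dy":0,"dz":0,"rx":0,"ry":0,"rz":0,"gripper":0.28},{"dx":6,"dy":0,"dz":0,"rx":0,"ry":0,"rz":0,"gripper":0.28},{"dx":6,"dy":0,"dz":0,"rx":0,"ry":0,"rz":0,"gripper":0.28},{"dx":6,"dy":0,"dz":0,"rx":0,"ry":0,"rz":0,"gripper":0.28},{"dx":6,"dy":0,"dz":0,"rx":0,"ry":0,"rz":0,"gripper":0.28},{"dx":0,"dy":0,"dz":0,"rx":0,"ry":0,"rz":0,"gripper":0.28}]' >/dev/null
python3 - <<'E'
from h import *
st(); c=cap("wrist"); cv2.imwrite('pics/w3.png',c["frame"][:,:,::-1])
E
```

```text
t 5.75 board [ -47.2 -187.9] z 0.0198 rpy [180.    0.  -79.2] F [-1.5  0.1  0.8] w 0.0237 j [ -0.   8. -11.  -0. -71.  11.]
t 6.625 board [ -47.3 -223.7] z 0.0207 rpy [180.    0.  -79.3] F [-0.5  0.5  0.1] w 0.0235 j [ -4.  11.  -8.  -0. -71.  15.]
```

View pics/w3.png

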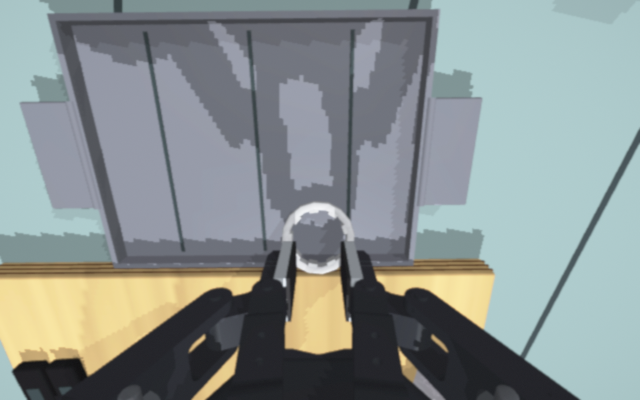

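The lid is ahead. The ring's front is in it, but its rear (320,270) may still hang on the rim under the fingertips. I'll check with depth.

```bash
cat >> h.py <<'E'
def wpts(c,s=None):
    "all wrist pixels -> board mm + z mm"
    s=s or arm.read_state(); K=c["K"]; z=c["z_map"]; v,u=np.mgrid[0:400,0:640]
    P=np.stack([(u-K[0,2])/K[0,0]*z,-(v-K[1,2])/K[1,1]*z,-z,np.ones_like(z)],-1)@np.array(c["hand_eye"]).T
    W=P[...,:3]@Ro.from_euler('xyz',s["tool_rot"],degrees=True).as_matrix().T+s["position"]
    b=(W[...,:2]-B["o"])@B["R"].T
    return np.dstack([b,W[...,2]])*1000
E
python3 - <<'E'
from h import *
c=load("wrist"); P=wpts(c)
for n,u,v in [("front",318,206),("front",318,209),("l",290,222),("r",348,222),("rear",318,269),("rear",318,266),("rear",318,272),("mid",318,240),("board",400,300),("boardedge",400,270),("rim",400,258),("floor",230,180),("ltip",288,250)]: print(n,P[v,u].round(1))
E
```

```text
front [ -45.7 -248.4    9.5]
front [ -45.7 -247.1   10.7]
l [ -30.2 -240.1   12.3]
r [ -62.2 -240.3   13.2]
rear [ -45.6 -214.4   19.1]
rear [ -45.6 -216.    18.6]
rear [ -45.6 -212.8   19.7]
mid [ -45.6 -224.     2.7]
board [ -77.6 -230.4   66.5]
boardedge [ -93.4 -209.7   13. ]
rim [ -94.4 -214.5    7.8]
floor [   3.7 -261.6    2.7]
ltip [ -31.  -234.9   34.5]
```

The ring leans: its rear top is at z≈20 on the lid rim and its front is down at 9.5. The fingertips rode just over it, so I'll back off, shut the fingers, go lower (skimming the board) and nudge it off the rim.

```bash

python3 -m creep '[{"dx":0,"dy":0,"dz":-12,"rx":0,"ry":0,"rz":0,"gripper":0.28},{"dx":-16,"dy":-1,"dz":0,"rx":0,"ry":0,"rz":0,"gripper":0.28},{"dx":-22,"dy":0,"dz":0,"rx":0,"ry":0,"rz":0,"gripper":0},{"dx":0,"dy":0,"dz":0,"rx":0,"ry":0,"rz":0,"gripper":0},{"dx":0,"dy":0,"dz":10,"rx":0,"ry":0,"rz":0,"gripper":0},{"dx":0,"dy":0,"dz":3,"rx":0,"ry":0,"rz":0,"gripper":0},{"dx":0,"dy":0,"dz":0,"rx":0,"ry":0,"rz":0,"gripper":0}]' >/dev/null
python3 -c "from h import *; st()"
python3 -m creep '[{"dx":0,"dy":0,"dz":1,"rx":0,"ry":0,"rz":0,"gripper":0},{"dx":0,"dy":0,"dz":0.5,"rx":0,"ry":0,"rz":0,"gripper":0},{"dx":0,"dy":0,"dz":0,"rx":0,"ry":0,"rz":0,"gripper":0}]' >/dev/null
python3 -c "from h import *; st()"
```

```text
t 7.55 board [ -46.4 -185.4] z 0.0191 rpy [179.9   0.  -79.2] F [ 0.2 -0.5  0.1] w -0.0002 j [ -0.   8. -12.  -0. -71.  11.]
t 7.925 board [ -46.1 -185.4] z 0.0183 rpy [180.    0.  -79.2] F [-0.2  0.   0.5] w 0.0002 j [ -0.   8. -12.  -0. -70.  11.]
```

```bash

python3 -m creep '[{"dx":5,"dy":0,"dz":0,"rx":0,"ry":0,"rz":0,"gripper":0},{"dx":5,"dy":0,"dz":0,"rx":0,"ry":0,"rz":0,"gripper":0},{"dx":4,"dy":0,"dz":0,"rx":0,"ry":0,"rz":0,"gripper":0},{"dx":4,"dy":0,"dz":0,"rx":0,"ry":0,"rz":0,"gripper":0},{"dx":4,"dy":0,"dz":0,"rx":0,"ry":0,"rz":0,"gripper":0},{"dx":4,"dy":0,"dz":0,"rx":0,"ry":0,"rz":0,"gripper":0},{"dx":4,"dy":0,"dz":0,"rx":0,"ry":0,"rz":0,"gripper":0},{"dx":0,"dy":0,"dz":0,"rx":0,"ry":0,"rz":0,"gripper":0}]' >/dev/null
python3 - <<'E'
from h import *
st(); c=cap("wrist"); cv2.imwrite('pics/w4.png',c["frame"][:,:,::-1]); P=wpts(c)
# bright-grey pixels above floor in the lid
f=c["frame"].astype(int).min(2); m=(P[...,1]<-217)&(P[...,1]>-335)&(abs(P[...,0]+14)<82)&(P[...,2]>7)&(P[...,2]<30)&(np.mgrid[0:400,0:640][0]<245)
q=P[m]; print(m.sum(), q.min(0) if len(q) else '', q.max(0) if len(q) else '')
E
```

```text
t 8.925 board [ -46.3 -215.5] z 0.0182 rpy [180.    0.  -79.2] F [-0.3 -0.1  0.2] w 0.0001 j [ -3.  10.  -9.  -0. -71.  14.]
1790 [ -65.04759099 -255.6002458     7.0108    ] [ -25.10880481 -218.18225277   26.51291907]
```

View pics/w4.png

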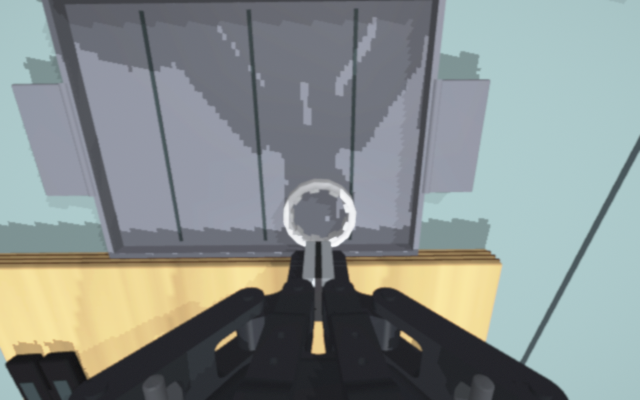

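The ring (319,214) moved forward about 7 mm. I'll check its tilt.

```bash
python3 - <<'E'
from h import *
c=load("wrist"); P=wpts(c)
for u,v in [(319,184),(319,186),(289,205),(350,205),(290,220),(349,220),(300,240),(340,240),(296,238)]: print(u,v,P[v,u].round(1))
E
```

```text
319 184 [ -45.2 -253.8    9.8]
319 186 [ -45.2 -252.8   10.2]
289 205 [ -29.  -242.6   11.4]
350 205 [ -61.8 -242.6   11.7]
290 220 [ -29.2 -233.6   10.8]
349 220 [ -61.7 -233.     9.8]
300 240 [ -34.4 -221.4   10.9]
340 240 [ -57.  -221.    10.2]
296 238 [ -32.2 -222.4   10.4]
```

The ring is flat in the lid: its top is at about 10.5 all round and its rear is at y≈-216. Next is the sprocket.

```bash

python3 -m creep '[{"dx":0,"dy":0,"dz":-40,"rx":0,"ry":0,"rz":0,"gripper":0},{"dx":-40,"dy":-12,"dz":-20,"rx":0,"ry":0,"rz":0,"gripper":0.28},{"dx":-45,"dy":-13,"dz":0,"rx":0,"ry":0,"rz":0,"gripper":0.28},{"dx":-45,"dy":-13,"dz":0,"rx":0,"ry":0,"rz":0,"gripper":0.28},{"dx":-45,"dy":-13,"dz":0,"rx":0,"ry":0,"rz":0,"gripper":0.28},{"dx":-45,"dy":-13,"dz":0,"rx":0,"ry":0,"rz":0,"gripper":0.28},{"dx":-30,"dy":-9,"dz":0,"rx":0,"ry":0,"rz":0,"gripper":0.28},{"dx":0,"dy":0,"dz":0,"rx":0,"ry":0,"rz":0,"gripper":0.28}]' >/dev/null
python3 - <<'E'
from h import *
st(); s=arm.read_state(); c=cap("wrist"); cv2.imwrite('pics/w5.png',c["frame"][:,:,::-1]); P=wpts(c,s)
m=(P[...,2]>22)&(P[...,2]<30)&(P[...,1]<22)&(P[...,1]>-50)&(abs(P[...,0]-27)<40); q=P[m]; print(m.sum(),(q.min(0)+q.max(0))/2,np.ptp(q,0))
E
```

```text
t 9.975 board [28.2 36.5] z 0.0782 rpy [-180.     0.   -79.1] F [ 0.1 -0.8  0. ] w 0.0238 j [ 22.   5.  -8.  -0. -77. -11.]
1798 [ 29.25425663 -11.14477533  24.71685805] [45.92406123 45.88901037  5.38479568]
```

```bash

python3 -m creep '[{"dx":0,"dy":-1,"dz":40,"rx":0,"ry":0,"rz":0,"gripper":0.28},{"dx":0,"dy":0,"dz":15,"rx":0,"ry":0,"rz":0,"gripper":0.28},{"dx":0,"dy":0,"dz":4,"rx":0,"ry":0,"rz":0,"gripper":0.28},{"dx":5,"dy":0,"dz":0,"rx":0,"ry":0,"rz":0,"gripper":0.28},{"dx":5,"dy":0,"dz":0,"rx":0,"ry":0,"rz":0,"gripper":0.28},{"dx":5,"dy":0,"dz":0,"rx":0,"ry":0,"rz":0,"gripper":0.28},{"dx":5,"dy":0,"dz":0,"rx":0,"ry":0,"rz":0,"gripper":0.28},{"dx":7,"dy":0,"dz":0,"rx":0,"ry":0,"rz":0,"gripper":0.28}]' >/dev/null
python3 -c "from h import *; st()"
python3 -m creep '[{"dx":10,"dy":-1,"dz":0,"rx":0,"ry":0,"rz":0,"gripper":0.28},{"dx":10,"dy":-1,"dz":0,"rx":0,"ry":0,"rz":0,"gripper":0.28},{"dx":10,"dy":-1,"dz":0,"rx":0,"ry":0,"rz":0,"gripper":0.28},{"dx":10,"dy":-1,"dz":0,"rx":0,"ry":0,"rz":0,"gripper":0.28},{"dx":10,"dy":-1,"dz":0,"rx":0,"ry":0,"rz":0,"gripper":0.28},{"dx":10,"dy":-1,"dz":0,"rx":0,"ry":0,"rz":0,"gripper":0.28},{"dx":10,"dy":-1,"dz":0,"rx":0,"ry":0,"rz":0,"gripper":0.28},{"dx":10,"dy":-1,"dz":0,"rx":0,"ry":0,"rz":0,"gripper":0.28}]' >/dev/null
python3 - <<'E'
from h import *
st(); s=arm.read_state(); c=cap("wrist"); cv2.imwrite('pics/w6.png',c["frame"][:,:,::-1]); P=wpts(c,s)
m=(P[...,2]>22)&(P[...,2]<30)&(P[...,1]<-88)&(P[...,1]>-160)&(abs(P[...,0]-35)<40); q=P[m]; print(m.sum(),q.min(0),q.max(0))
E
```

```text
t 11.025 board [28.8  7.1] z 0.0195 rpy [-180.     0.   -79.2] F [0.6 0.4 1.1] w 0.024 j [ 19.   8. -11.  -0. -71.  -8.]
t 12.025 board [ 36.4 -73.2] z 0.0192 rpy [180.    0.  -79.2] F [ 0.4 -0.7  0.8] w 0.0241 j [ 11.  12.  -7.  -0. -71.  -1.]
2943 [  14.95638498 -127.17839656   22.00475096] [ 60.80705933 -88.0004744   26.99276757]
```

```bash

python3 -m creep '[{"dx":10,"dy":-1,"dz":0,"rx":0,"ry":0,"rz":0,"gripper":0.28},{"dx":10,"dy":0,"dz":0,"rx":0,"ry":0,"rz":0,"gripper":0.28},{"dx":10,"dy":0,"dz":0,"rx":0,"ry":0,"rz":0,"gripper":0.28},{"dx":10,"dy":0,"dz":0,"rx":0,"ry":0,"rz":0,"gripper":0.28},{"dx":10,"dy":0,"dz":0,"rx":0,"ry":0,"rz":0,"gripper":0.28},{"dx":10,"dy":0,"dz":0,"rx":0,"ry":0,"rz":0,"gripper":0.28},{"dx":10,"dy":0,"dz":0,"rx":0,"ry":0,"rz":0,"gripper":0.28},{"dx":10,"dy":0,"dz":0,"rx":0,"ry":0,"rz":0,"gripper":0.28}]' >/dev/null
python3 -c "from h import *; st()"
python3 -m creep '[{"dx":8,"dy":0,"dz":0.5,"rx":0,"ry":0,"rz":0,"gripper":0.28},{"dx":8,"dy":0,"dz":0.3,"rx":0,"ry":0,"rz":0,"gripper":0.28},{"dx":8,"dy":0,"dz":0,"rx":0,"ry":0,"rz":0,"gripper":0.28},{"dx":8,"dy":0,"dz":0,"rx":0,"ry":0,"rz":0,"gripper":0.28},{"dx":8,"dy":0,"dz":0,"rx":0,"ry":0,"rz":0,"gripper":0.28},{"dx":8,"dy":0,"dz":0,"rx":0,"ry":0,"rz":0,"gripper":0.28},{"dx":8,"dy":0,"dz":0,"rx":0,"ry":0,"rz":0,"gripper":0.28},{"dx":8,"dy":0,"dz":0,"rx":0,"ry":0,"rz":0,"gripper":0.28}]' >/dev/null
python3 - <<'E'
from h import *
st(); s=arm.read_state(); c=cap("wrist"); cv2.imwrite('pics/w7.png',c["frame"][:,:,::-1]); P=wpts(c,s)
m=(P[...,2]>7)&(P[...,2]<30)&(P[...,1]<-217)&(P[...,1]>-320)&(abs(P[...,0]-38)<27)&(np.mgrid[0:400,0:640][0]<245); q=P[m]; print(m.sum(),q.min(0),q.max(0))
E
```

```text
t 13.075 board [  37.  -153.3] z 0.0192 rpy [180.    0.  -79.2] F [ 0.  -0.6 -0.6] w 0.0242 j [  4.  16.  -2.  -0. -72.   7.]
t 14.075 board [  36.8 -217.2] z 0.0184 rpy [180.    0.  -79.2] F [-0.7  0.2 -1.1] w 0.0238 j [ -1.  21.   3.  -0. -73.  12.]
2274 [  15.31238312 -256.77756047    7.01535182] [  61.43494597 -220.01848708   26.89691318]
```

View pics/w7.png

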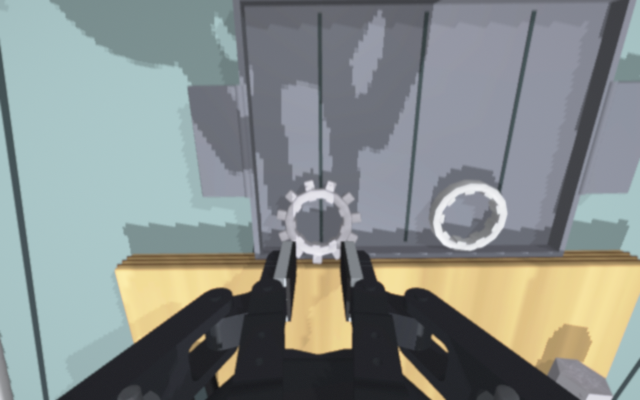

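The sprocket (318,222) is mostly in, with its rear tooth (318,258) by the rim. The ring at (470,215) lies flat. I'll do the same shut-finger nudge.

```bash

python3 -m creep '[{"dx":-16,"dy":0,"dz":-1,"rx":0,"ry":0,"rz":0,"gripper":0.28},{"dx":-20,"dy":0,"dz":0,"rx":0,"ry":0,"rz":0,"gripper":0},{"dx":0,"dy":0,"dz":0,"rx":0,"ry":0,"rz":0,"gripper":0},{"dx":8,"dy":0,"dz":1,"rx":0,"ry":0,"rz":0,"gripper":0},{"dx":6,"dy":0,"dz":0.2,"rx":0,"ry":0,"rz":0,"gripper":0},{"dx":4,"dy":0,"dz":0,"rx":0,"ry":0,"rz":0,"gripper":0},{"dx":4,"dy":0,"dz":0,"rx":0,"ry":0,"rz":0,"gripper":0},{"dx":4,"dy":0,"dz":0,"rx":0,"ry":0,"rz":0,"gripper":0}]' >/dev/null
python3 -c "from h import *; st()"
python3 -m creep '[{"dx":4,"dy":0,"dz":0,"rx":0,"ry":0,"rz":0,"gripper":0},{"dx":4,"dy":0,"dz":0,"rx":0,"ry":0,"rz":0,"gripper":0},{"dx":4,"dy":0,"dz":0,"rx":0,"ry":0,"rz":0,"gripper":0},{"dx":3,"dy":0,"dz":0,"rx":0,"ry":0,"rz":0,"gripper":0},{"dx":0,"dy":0,"dz":0,"rx":0,"ry":0,"rz":0,"gripper":0}]' >/dev/null
cat >> h.py <<'E'
def blob(P,x0,x1,y0,y1,z0=7,z1=30):
    m=(P[...,2]>z0)&(P[...,2]<z1)&(P[...,1]<y1)&(P[...,1]>y0)&(P[...,0]>x0)&(P[...,0]<x1)&(np.mgrid[0:400,0:640][0]<245); q=P[m]
    if len(q)<50: print("none",len(q)); return
    a=np.percentile(q,1,0).round(1); b=np.percentile(q,99,0).round(1); f=np.linalg.lstsq(np.c_[q[:,:2]-q[:,:2].mean(0),np.ones(len(q))],q[:,2],rcond=None)[0]
    print(len(q),a,b,"slope x,y",f[:2].round(3),"meanz",f[2].round(1))
E
python3 - <<'E'
from h import *
st(); s=arm.read_state(); c=cap("wrist"); cv2.imwrite('pics/w8.png',c["frame"][:,:,::-1]); P=wpts(c,s)
blob(P,8,66,-320,-222,7,20); blob(P,-75,-15,-320,-220,7,20)
E
```

```text
t 15.125 board [  36.8 -207. ] z 0.0182 rpy [180.    0.  -79.2] F [-0.1  0.7 -0. ] w 0.0002 j [ -1.  20.   2.  -0. -73.  11.]
t 15.75 board [  36.7 -221.9] z 0.0182 rpy [180.   -0.  -79.2] F [ 0.1 -0.4  0. ] w -0.0005 j [ -2.  21.   4.   0. -73.  13.]
1965 [  16.6 -257.3    7.2] [  60.3 -226.7   15.9] slope x,y [-0.018  0.182] meanz 11.6
1507 [ -64.  -255.4    7.1] [ -24.9 -224.4   11.5] slope x,y [-0.003 -0.004] meanz 9.8
```

```bash

python3 -m creep '[{"dx":-8,"dy":0,"dz":-12,"rx":0,"ry":0,"rz":0,"gripper":0},{"dx":-30,"dy":0,"dz":-20,"rx":0,"ry":0,"rz":0,"gripper":0},{"dx":-10,"dy":0,"dz":0,"rx":0,"ry":0,"rz":0,"gripper":0}]' >/dev/null
python3 - <<'E'
from h import *
st(); s=arm.read_state(); c=cap("wrist"); P=wpts(c,s)
cv2.imwrite('pics/w9.png',cv2.resize(c["frame"][100:300,200:460,::-1],None,fx=3,fy=3,interpolation=cv2.INTER_CUBIC))
m=(abs(P[...,0]-37.5)<24)&(P[...,1]<-205)&(P[...,1]>-262)
for y in range(-262,-204,3):
    mm=m&(abs(P[...,1]-y)<1.5); z=P[mm][:,2]; x=P[mm][:,0]
    print(y,len(z), np.percentile(z,[5,50,95]).round(1), np.r_[x[z>8].min(),x[z>8].max()].round(1) if (z>8).any() else '')
E
```

```text
t 16.175 board [  38.5 -172.4] z 0.0535 rpy [-1.797e+02 -1.000e-01 -7.910e+01] F [-0.3 -0.6  0.4] w -0.0 j [  2.  16.   2.   0. -75.   8.]
-262 218 [1.2 2.4 3.4] 
-259 405 [1.2 2.5 6.1] [41.4 43.8]
-256 388 [1.4 2.8 8.4] [29.4 45.1]
-253 1380 [  2.  195.6 195.6] [29.5 54.8]
-250 384 [ 1.8  9.7 11.8] [19.7 56.1]
-247 395 [ 1.7  8.9 12.4] [19.1 54.8]
-244 379 [ 1.4  2.8 12.9] [22.1 60.5]
-241 392 [ 1.5  3.2 13.3] [15.8 61.1]
-238 362 [ 1.7  3.6 14. ] [15.1 61.3]
-235 330 [ 1.5  2.9 14.7] [15.8 56.1]
-232 380 [ 1.5  2.8 15.2] [20.8 58.7]
-229 398 [ 1.5  3.1 15.9] [17.5 60.6]
-226 341 [ 1.5 13.5 16.7] [17.6 59.4]
-223 384 [ 1.5 14.3 17.6] [18.8 52. ]
-220 330 [ 1.6 14.5 17.6] [25.4 53.4]
-217 242 [ 1.7  2.9 16.4] [25.4 52.6]
-214 481 [ 1.8 10.5 14.7] [13.6 61.4]
-211 276 [ 4.8 11.3 14.7] [13.5 61.5]
-208 592 [ 5.6 16.7 18.1] [13.5 61.5]
-205 169 [16.3 17.6 18.6] [14. 61.]
```

View pics/w9.png

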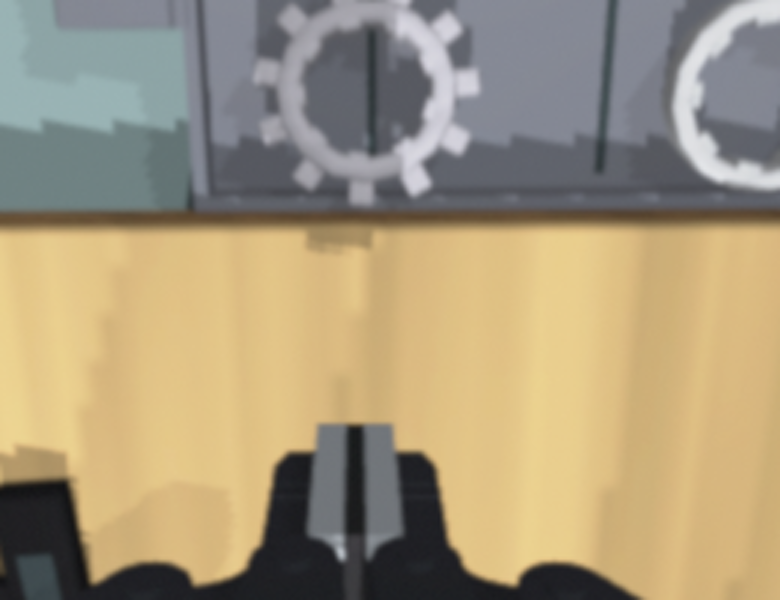

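The sprocket leans with a rear tooth on the lid rim (hub rear at y≈-217, top 17.6). That is legal but marginal. I'll tilt the tool 25° so the front corner of the shut fingertips reaches lower past the edge, and slide it off the rim.

```bash

python3 -m creep '[{"dx":0,"dy":0,"dz":0,"rx":0,"ry":-0.147,"rz":0,"gripper":0},{"dx":0,"dy":0,"dz":0,"rx":0,"ry":-0.147,"rz":0,"gripper":0},{"dx":0,"dy":0,"dz":0,"rx":0,"ry":-0.146,"rz":0,"gripper":0},{"dx":19,"dy":0,"dz":5,"rx":0,"ry":0,"rz":0,"gripper":0},{"dx":10,"dy":0,"dz":4,"rx":0,"ry":0,"rz":0,"gripper":0},{"dx":0,"dy":0,"dz":0,"rx":0,"ry":0,"rz":0,"gripper":0}]'
python3 -c "from h import *; st()"
```

```text
time: 16.98
position: [0.6572, -0.1918, 0.0281]
tool_rot: [179.8, 25.2, -79.3]
wrist_force: [-0.3, -0.4, -0.8]
gripper_width: 0.0002
t 16.975 board [  36.3 -195.3] z 0.0281 rpy [179.8  25.2 -79.3] F [-0.3 -0.4 -0.8] w 0.0002 j [-12.  31.  23. -23. -92.  24.]
```

```bash

python3 -m creep '[{"dx":4,"dy":0,"dz":1.7,"rx":0,"ry":0,"rz":0,"gripper":0},{"dx":3,"dy":0,"dz":0,"rx":0,"ry":0,"rz":0,"gripper":0},{"dx":3,"dy":0,"dz":0,"rx":0,"ry":0,"rz":0,"gripper":0},{"dx":3,"dy":0,"dz":0,"rx":0,"ry":0,"rz":0,"gripper":0},{"dx":3,"dy":0,"dz":0,"rx":0,"ry":0,"rz":0,"gripper":0},{"dx":3,"dy":0,"dz":0,"rx":0,"ry":0,"rz":0,"gripper":0},{"dx":0,"dy":0,"dz":0,"rx":0,"ry":0,"rz":0,"gripper":0}]' >/dev/null
cat > look.py <<'E'
from h import *
import sys
st(); s=arm.read_state(); c=cap("wrist"); P=wpts(c,s); cv2.imwrite('pics/%s.png'%sys.argv[1],c["frame"][:,:,::-1])
a=list(map(float,sys.argv[2:])); 
for i in range(0,len(a),4): blob(P,*a[i:i+4],7,20)
E
python3 look.py w10 8 66 -320 -224
```

```text
t 17.85 board [  36.7 -212.7] z 0.0198 rpy [180.   25.2 -79.3] F [ 0.4  0.2 -0.4] w -0.0002 j [-14.  33.  25. -23. -92.  26.]
2416 [  16.7 -260.5    7.1] [  59.5 -224.4   19.1] slope x,y [0.002 0.044] meanz 9.5
```

```bash

python3 -m creep '[{"dx":-20,"dy":0,"dz":-10,"rx":0,"ry":0,"rz":0,"gripper":0},{"dx":-20,"dy":0,"dz":-20,"rx":0,"ry":0.147,"rz":0,"gripper":0},{"dx":0,"dy":0,"dz":-5,"rx":0,"ry":0.147,"rz":0,"gripper":0},{"dx":0,"dy":0,"dz":0,"rx":0,"ry":0.146,"rz":0,"gripper":0},{"dx":0,"dy":0,"dz":0,"rx":0,"ry":0,"rz":0,"gripper":0}]' >/dev/null
python3 look.py w11 8 66 -320 -218 -75 -15 -320 -218
```

```text
t 18.525 board [  36.9 -187.1] z 0.0703 rpy [-1.8e+02 -1.0e-01 -7.9e+01] F [-0.3  0.4 -0. ] w -0.0001 j [  1.  17.   4.   0. -77.  10.]
1684 [  16.6 -260.     7.2] [  59.7 -219.    11.7] slope x,y [0.    0.003] meanz 9.5
1249 [ -63.9 -255.     7.3] [ -24.9 -218.2   11.7] slope x,y [ 0.    -0.002] meanz 9.9
```

The sprocket and the ring are both flat in the lid (slopes 0). Next is the bearing.

```bash

python3 -m creep '[{"dx":-49,"dy":2,"dz":0,"rx":0,"ry":0,"rz":0,"gripper":0.28},{"dx":-49,"dy":2,"dz":0,"rx":0,"ry":0,"rz":0,"gripper":0.28},{"dx":-49,"dy":2,"dz":0,"rx":0,"ry":0,"rz":0,"gripper":0.28},{"dx":-49,"dy":2,"dz":0,"rx":0,"ry":0,"rz":0,"gripper":0.28},{"dx":-49,"dy":1,"dz":0,"rx":0,"ry":0,"rz":0,"gripper":0.28},{"dx":-49,"dy":1,"dz":0,"rx":0,"ry":0,"rz":0,"gripper":0.28},{"dx":-49,"dy":0,"dz":0,"rx":0,"ry":0,"rz":0,"gripper":0.28},{"dx":0,"dy":0,"dz":0,"rx":0,"ry":0,"rz":0,"gripper":0.28}]' >/dev/null
python3 - <<'E'
from h import *
st(); s=arm.read_state(); c=cap("wrist"); P=wpts(c,s); blob(P,-10,60,80,146,22,32)
E
```

```text
t 19.575 board [ 28.8 155.3] z 0.0704 rpy [-1.799e+02  1.000e-01 -7.910e+01] F [-0.4  0.1  0.3] w 0.024 j [ 33.   5.  -9.  -0. -76. -23.]
1767 [12.4 98.2 23.1] [ 46.5 132.6  27.8] slope x,y [0.    0.002] meanz 26.1
```

```bash

python3 -m creep '[{"dx":0,"dy":-0.5,"dz":35,"rx":0,"ry":0,"rz":0,"gripper":0.28},{"dx":0,"dy":0,"dz":12,"rx":0,"ry":0,"rz":0,"gripper":0.28},{"dx":0,"dy":0,"dz":4,"rx":0,"ry":0,"rz":0,"gripper":0.28},{"dx":5,"dy":0,"dz":0,"rx":0,"ry":0,"rz":0,"gripper":0.28},{"dx":5,"dy":0,"dz":0,"rx":0,"ry":0,"rz":0,"gripper":0.28},{"dx":5,"dy":0,"dz":0,"rx":0,"ry":0,"rz":0,"gripper":0.28},{"dx":5,"dy":0,"dz":0,"rx":0,"ry":0,"rz":0,"gripper":0.28},{"dx":7,"dy":0,"dz":0,"rx":0,"ry":0,"rz":0,"gripper":0.28}]' >/dev/null
python3 -c "from h import *; st()"
python3 -m creep '[{"dx":10,"dy":1.5,"dz":0,"rx":0,"ry":0,"rz":0,"gripper":0.28},{"dx":10,"dy":1.5,"dz":0,"rx":0,"ry":0,"rz":0,"gripper":0.28},{"dx":10,"dy":1.5,"dz":0,"rx":0,"ry":0,"rz":0,"gripper":0.28},{"dx":10,"dy":1.5,"dz":0,"rx":0,"ry":0,"rz":0,"gripper":0.28},{"dx":10,"dy":1.5,"dz":0,"rx":0,"ry":0,"rz":0,"gripper":0.28},{"dx":10,"dy":1.5,"dz":0,"rx":0,"ry":0,"rz":0,"gripper":0.28},{"dx":10,"dy":1.5,"dz":0,"rx":0,"ry":0,"rz":0,"gripper":0.28},{"dx":10,"dy":1.5,"dz":0,"rx":0,"ry":0,"rz":0,"gripper":0.28}]' >/dev/null
python3 - <<'E'
from h import *
st(); s=arm.read_state(); c=cap("wrist"); P=wpts(c,s); blob(P,-25,60,-20,42,22,32)
E
```

```text
t 20.625 board [ 28.8 125.3] z 0.0184 rpy [-180.     0.   -79.2] F [0.3 0.7 0.4] w 0.0238 j [ 31.   7. -13.  -0. -70. -20.]
t 21.625 board [16.2 44.9] z 0.0181 rpy [180.    0.  -79.2] F [-0.3  1.7  0.7] w 0.0242 j [ 23.   6. -14.  -0. -70. -12.]
2789 [ 1.   2.3 22.3] [35.6 33.8 27.7] slope x,y [-0.    -0.005] meanz 26.0
```

```bash

python3 -m creep '[{"dx":10,"dy":1.5,"dz":-0.7,"rx":0,"ry":0,"rz":0,"gripper":0.28},{"dx":10,"dy":1.5,"dz":0,"rx":0,"ry":0,"rz":0,"gripper":0.28},{"dx":10,"dy":1.5,"dz":0,"rx":0,"ry":0,"rz":0,"gripper":0.28},{"dx":10,"dy":1.5,"dz":0,"rx":0,"ry":0,"rz":0,"gripper":0.28},{"dx":10,"dy":1.5,"dz":0,"rx":0,"ry":0,"rz":0,"gripper":0.28},{"dx":10,"dy":1.5,"dz":0,"rx":0,"ry":0,"rz":0,"gripper":0.28},{"dx":10,"dy":1.5,"dz":0,"rx":0,"ry":0,"rz":0,"gripper":0.28},{"dx":10,"dy":1.5,"dz":0,"rx":0,"ry":0,"rz":0,"gripper":0.28}]' >/dev/null
python3 -m creep '[{"dx":10,"dy":1.5,"dz":0,"rx":0,"ry":0,"rz":0,"gripper":0.28},{"dx":10,"dy":1.5,"dz":0,"rx":0,"ry":0,"rz":0,"gripper":0.28},{"dx":10,"dy":1.5,"dz":0,"rx":0,"ry":0,"rz":0,"gripper":0.28},{"dx":10,"dy":1.5,"dz":0,"rx":0,"ry":0,"rz":0,"gripper":0.28},{"dx":10,"dy":1.5,"dz":0,"rx":0,"ry":0,"rz":0,"gripper":0.28},{"dx":10,"dy":1.5,"dz":0,"rx":0,"ry":0,"rz":0,"gripper":0.28},{"dx":10,"dy":0,"dz":0,"rx":0,"ry":0,"rz":0,"gripper":0.28},{"dx":10,"dy":0,"dz":0,"rx":0,"ry":0,"rz":0,"gripper":0.28}]' >/dev/null
python3 - <<'E'
from h import *
st(); s=arm.read_state(); c=cap("wrist"); P=wpts(c,s); blob(P,-40,40,-180,-118,22,32)
E
```

```text
t 23.675 board [  -5.3 -115. ] z 0.0188 rpy [180.    0.  -79.2] F [-0.5  1.  -0.3] w 0.0239 j [  7.   9. -11.  -0. -71.   3.]
2799 [ -20.6 -157.5   22.4] [  14.  -125.9   27.8] slope x,y [ 0.001 -0.001] meanz 26.0
```

```bash

python3 -m creep '[{"dx":10,"dy":1,"dz":0,"rx":0,"ry":0,"rz":0,"gripper":0.28},{"dx":10,"dy":1,"dz":0,"rx":0,"ry":0,"rz":0,"gripper":0.28},{"dx":10,"dy":0,"dz":0,"rx":0,"ry":0,"rz":0,"gripper":0.28},{"dx":10,"dy":0,"dz":0,"rx":0,"ry":0,"rz":0,"gripper":0.28},{"dx":10,"dy":0,"dz":0,"rx":0,"ry":0,"rz":0,"gripper":0.28},{"dx":8,"dy":0,"dz":0,"rx":0,"ry":0,"rz":0,"gripper":0.28},{"dx":8,"dy":0,"dz":0,"rx":0,"ry":0,"rz":0,"gripper":0.28},{"dx":8,"dy":0,"dz":0,"rx":0,"ry":0,"rz":0,"gripper":0.28}]' >/dev/null
python3 -m creep '[{"dx":6,"dy":0,"dz":0,"rx":0,"ry":0,"rz":0,"gripper":0.28},{"dx":6,"dy":0,"dz":0,"rx":0,"ry":0,"rz":0,"gripper":0.28},{"dx":6,"dy":0,"dz":0,"rx":0,"ry":0,"rz":0,"gripper":0.28},{"dx":6,"dy":0,"dz":0,"rx":0,"ry":0,"rz":0,"gripper":0.28},{"dx":0,"dy":0,"dz":0,"rx":0,"ry":0,"rz":0,"gripper":0.28}]' >/dev/null
python3 look.py w12 -24 15 -320 -222 15.5 66 -320 -222 -75 -25 -320 -222
```

```text
t 25.35 board [  -7.8 -212.8] z 0.0188 rpy [180.    0.  -79.3] F [ 0.4  0.2 -0.4] w 0.024 j [ -2.  15.  -4.   0. -71.  13.]
2076 [ -23.2 -251.3    7.4] [  11.2 -222.2   12.8] slope x,y [0.001 0.002] meanz 11.0
2453 [  16.9 -259.9    7.1] [  59.3 -222.2   11.6] slope x,y [-0.001  0.015] meanz 9.6
1570 [ -64.1 -255.3    7.2] [ -25.3 -222.2   11.6] slope x,y [0.002 0.001] meanz 10.0
```

View pics/w12.png

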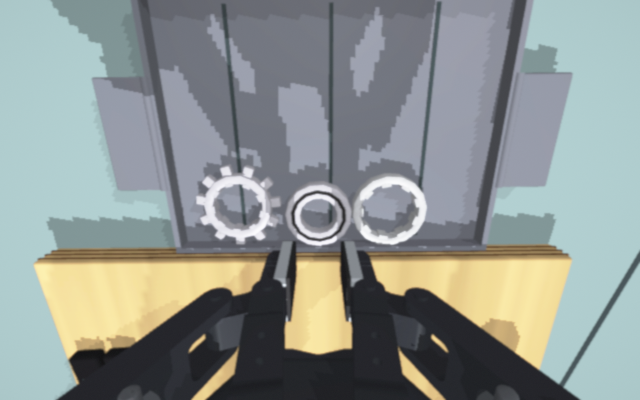

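The sprocket (238,205), bearing (318,213) and ring (390,208) all lie in the lid, and the fitted slopes are about 0. I'll withdraw and check everything.

```bash

python3 -m creep '[{"dx":-12,"dy":0,"dz":-10,"rx":0,"ry":0,"rz":0,"gripper":0.28},{"dx":-20,"dy":0,"dz":-40,"rx":0,"ry":0,"rz":0,"gripper":0.28},{"dx":0,"dy":0,"dz":-50,"rx":0,"ry":0,"rz":0,"gripper":0.28},{"dx":0,"dy":40,"dz":-50,"rx":0,"ry":0,"rz":0,"gripper":0.28},{"dx":0,"dy":0,"dz":0,"rx":0,"ry":0,"rz":0,"gripper":0.28},{"dx":0,"dy":0,"dz":0,"rx":0,"ry":0,"rz":0,"gripper":0.28}]' >/dev/null
python3 look.py w13 -24 15 -320 -217.5 15.5 66 -320 -217.5 -75 -25 -320 -217.5
python3 - <<'E'
from h import *
t=cap("top"); cv2.imwrite('pics/t2.png',cv2.resize(t["frame"][90:300,190:500,::-1],None,fx=2.5,fy=2.5,interpolation=cv2.INTER_CUBIC))
E
```

```text
t 26.15 board [ -46.5 -179.4] z 0.1683 rpy [-179.9    0.   -79.2] F [-0.6 -0.4  0.6] w 0.0239 j [  0.   3.  -1.  -0. -86.  10.]
755 [ -23.5 -250.8    8.1] [  11.3 -217.9   12.9] slope x,y [0.005 0.   ] meanz 11.1
841 [  17.1 -259.3    7.3] [  59.7 -218.6   12. ] slope x,y [0.002 0.006] meanz 9.6
561 [ -64.4 -255.3    7.7] [ -25.8 -217.7   12.1] slope x,y [ 0.005 -0.003] meanz 10.2
```

View pics/t2.png

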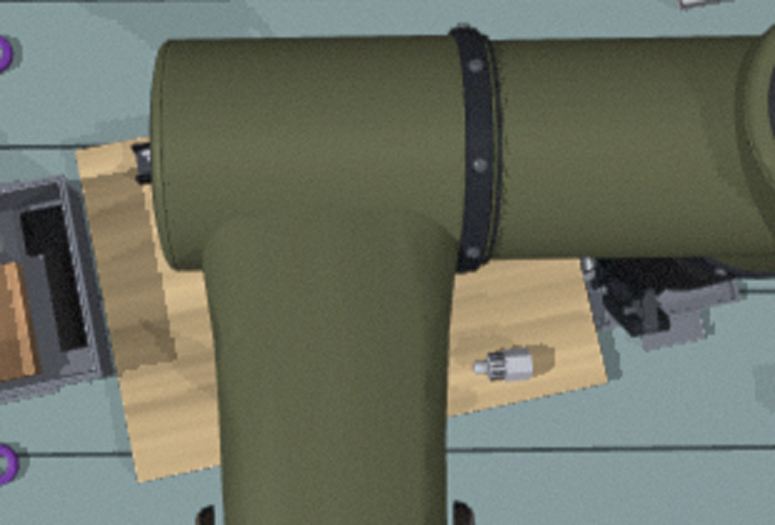

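The arm hides most of the board from the top camera here, though the cassette tool at (510,365) is unmoved. The wrist depth shows all three parts flat. I'll use the last view for the bystanders from the scene camera.

```bash
python3 - <<'E'
from h import *
a=load("scene")["frame"]; b=cap("scene")["frame"]
cv2.imwrite('pics/s2.png',np.vstack([cv2.resize(x[130:300,140:480,::-1],None,fx=1.7,fy=1.7) for x in (a,b)]))
E
```

```text
(no output)
```

View pics/s2.png

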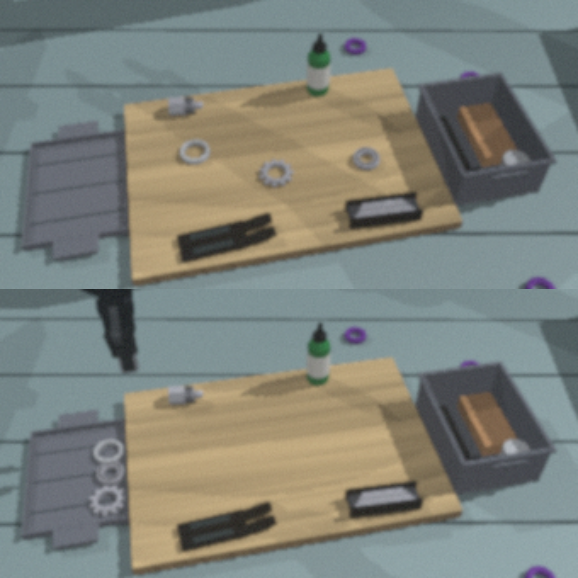

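Before (top) and after (bottom): the three parts are in the lid at (108,452), (110,472) and (107,500). The lid, bottle (318,355), tools and bin have not moved.

```bash
python3 -c "
from h import *
print(arm.close_job())"
```

```text
the job is handed in; nothing more can be done
None
```

All three parts are in the lid, and I handed the job in at about 26 s of the 72 s allowed. I pushed each part along the board between the partly closed fingertips and over the end.

- **Mended on the way:** The ring and the sprocket first caught on the lid's rim, where the fingers passed over them. A low nudge with shut fingers freed the ring. It did not free the sprocket, which needed a second nudge with the tool tilted 25°. The bearing dropped straight in.
- **Last checks on the parts:** Wrist depth shows all three lying flat, with tops at about 10–12 mm and slopes near zero. Their rear edges are about 214–216 mm from the board's centre, 4–6 mm clear of the board's end at 210 mm. That margin is small next to the 2 mm camera calibration.
- **Last checks on the rest:** In the scene pictures before and after, the lid, bottle, tools and bin look unmoved. I judged this by eye. In the last top view the arm hid most of the board, so it confirmed only the cassette tool. Wrist force stayed under about 2 N in every reading I took, all of them between moves; I had no direct reading of finger force on the parts.

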